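# Load a blank into the spring magazine

## Task

Load one more blank into the spring magazine on the fitter's bench. Take the loose plain round blank that matches the one already showing in the magazine (not the ring with the hole, the square one or the larger round one) and press it down on top of that one, against the spring, until both spring catches have snapped shut over it, then let go so that it stays flat and still under them.

Things in the scene. Friction and masses are not known exactly. Their poses are not given: they have to be found in the camera images.
- blank: Blank to load: plain solid aluminium disc, 56 mm diameter, 16 mm thick, about 0.11 kg, flat on the bench. Origin at the centre of its underside, z up. Bystanders of the same metal and thickness lie 105 mm or more from it, centre to centre, in varying places: a 56 mm ring with a 30 mm hole, a 56 mm square, an 80 mm disc.
- magazine: Stack magazine fixed to the bench; origin on its axis at bench level, z up, yaw varies. Base 130 (x) by 100 (y) by 12 mm. Four 8 mm steel rods at x, y = +-25 mm form a round well 62 mm wide; above 108 mm they flare out, top 132 mm. Sprung catches stand at x = +-42 mm, 121 mm high. On the +y and -y sides, gaps 41 mm wide between the rods are clear for fingers beside a held blank.
- lips (a point): Point on the magazine's axis, 90 mm above the bench: undersides of the catch lips. Each catch has 2 slick prongs sloping in from 34 mm off the axis (121 mm high) to a lip 19 mm off it, 3 mm thick. A blank let go rests on them, underside at about 95 to 105 mm; pushed on (5 to 15 N, gripped or with shut fingers on its middle) until its top is below this point, it is caught as they snap back.
- follower (a joint): Spring plate under the stack, metres of downward travel: 0 empty (plate top 84 mm above the bench), about 0.010 at the start with one blank like the loose one caught under the lips (underside at 74 mm), about 0.026 with two (new one's underside at 74 mm, old one's at 58 mm), stop at 0.040. Pushes up 3.6 N at 0, plus 0.12 N per mm.
There are look-alikes about, which are no part of the job. What is shaped like the magazine but pink is not meant. What is shaped like the blank but orange is not meant.

How it is judged:
By the outcome, as a careful person would: the job done as asked, in the order asked, and still so for the second after the job is handed in, with the robot touching nothing.
It also fails if it takes over 38 s, if anything falls off the work surface, if the arm or the gripper's body presses on something with over 40 N, if the wrist force passes 120 N, or if a joint passes its speed limit or range.

## Robot

A 7-joint arm with a two-finger parallel gripper is mounted at the origin on the work surface. World frame = base frame: x ahead of the robot, y to its left, z up, the work surface at z = 0. Lengths are in m, angles in rad, forces in N, time in s.
With the tool pointing down it reaches from about 0.375 to 0.925 m from the base axis. Payload 3.1 kg.
Tool frame: the origin (TCP) lies at the very end of the fingers, on their centre line; the grasp point (between the pads) lies robot.hold_point_z behind it (robot.hold_point_z is the distance from the TCP to the grasp point, in m); y points along the fingers, z is the direction in which the jaws open and shut, and the axes are right-handed (so a half turn about y gives the same grasp; the last joint's range is limited). The gripper opens to 85 mm and grips with 20 to 120 N. Pads are 22 mm wide; open, the fingers measure 114 mm over their backs; the gripper's body (76 mm by 85 mm) begins 54 mm behind the grasp point. The pads swing forward as they close: fully open they stand 13 mm farther back than shut.
Start: joints at [-1.389, 0.383, 0.044, 1.598, -0.018, 1.161, -0.05], TCP at [0.179, 0.625, 0.231] pointing down, gripper open.
Joint ranges: [-2.61, 2.61], [-0.41, 2.15], [-1.48, 1.57], [0, 2.5], [-1.57, 4.71], [0.05, 1.97], [-2.85, 2.85]. Speed limits (rad/s): [2.79, 2.79, 3.14, 3.14, 3.14, 3.14, 3.14].

## Interface

Orientations are given as a unit quaternion [w, x, y, z].
In Python, from bench import readout, viewer, job_done, robot gives the robot as it stands.
- The arm moves only by the shell command python3 -m crank 'ROWS'. ROWS is JSON, one flat list of numbers, 7 for each row, row after row: the shift along the tool's x, y, z in mm, then the turn, a rotation vector about the tool's x, y, z in degrees, then the closure, from -1 (fully open) to 1 (shut). In form: [tx, ty, tz, ax, ay, az, gripper, tx, ty, tz, ax, ay, az, gripper, ...]. A call has 1 to 20 rows; each row is the pose to reach, as a shift and turn from the pose measured when the call began, along the tool's axes at that moment; what a row does not reach only later rows make up. A row lasts 1/8 s, in which the tool goes at most 62.5 mm and 10.7 degrees, less where a joint would pass 70% of its speed; a pose out of reach is approached as far as the arm can. A call with a gripper value outside its range is refused whole. The fingers move at their own pace and stop on an object; the grip force is fixed at half the most. Time passes only in rows, so rows that repeat a pose let the fingers close. It gives the time, the measured TCP pose, the force and the opening at its end, in the units of the state.
- readout.get_state(): the state, without advancing time (a new reading comes with each control period).
- viewer.read_camera(name): name is "scene" or "side" or "wrist"; returns the picture (420x560x3 uint8, blue, green, red); there is no depth.
- viewer.get_calibration(name): a dict with "fx", "fy", "cx", "cy" (pixels), "origin" and "attitude" of the camera in the world. Camera axes: x right, y up, looking along -z (the intrinsics and any distortion apply to the point x, -y, -z); pixel columns grow to the right and rows downward; lengths in m; the calibration is good to about 2 mm. A picture is of the moment at which its call begins: read the wrist's pose just before it. get_calibration takes no time and is no camera call; for the wrist camera it gives the pose at the moment of the call.
- job_done(): hands the job in, once; it reports no verdict.
Trained networks look in the newest picture that a camera, given by its name, has taken for a name from the list of things; names that differ only in an ending like _2 or _b are one class to them, and where a whole thing is asked for, a point or a joint stands for the part that bears it (a point fixed in the world has none). Each returns a list of dicts, best first, with "confidence" (0 to 1); they miss things now and then, are a little off and sometimes report something else, mostly with a low value. They report only what shows in the picture. A call takes as long as a camera call. They do not tell look-alikes from the thing itself.
- viewer.masks_of(camera, name): "mask" (420x560 bool, what is visible of it) and "position" ([column, row] in pixels, amid what is visible of it).
- viewer.place_of(camera, name): "position" ([column, row] in pixels: a listed point, or the origin of a listed thing).
The state is a dict: "time": time; "joint_pos": joint angles; "qvel": joint speeds; "tau": joint torques, N m; "eef_pos": TCP position; "tool_rot": TCP orientation; "force": force on the tool from outside, world axes, zero at the start; "wrist_torque": the same for the moment, N m; "width": opening from 0.0 (shut) to 1.0 (fully open).
Only numpy, scipy, OpenCV 4.12 (cv2) and the standard library are available. Lean on these libraries where they do the work, as an engineer would, in place of code of your own. Each camera call takes 0.05 s, during which the arm holds its last target.

## Working session

There is one attempt and no reset: what is moved stays moved. The work goes in short steps, Python scripts to look and compute and a shell command to move; the robot and the scene stay as the last step left them, time stands still between calls to the robot, and variables do not carry over. Pictures are saved under pics/ and viewed, and the job is handed in when it is done.

```bash
ls; mkdir -p pics
python3 - <<'E'
from bench import readout, viewer, robot
import cv2,json
s=readout.get_state()
for k in s: print(k,s[k])
print(robot, getattr(robot,'hold_point_z',None))
for n in ["scene","side","wrist"]:
    print(n,viewer.get_calibration(n))
    cv2.imwrite(f"pics/{n}0.png",viewer.read_camera(n))
    for t in ["blank","magazine"]:
        print(t,[(d['position'],round(d['confidence'],2),int(d['mask'].sum())) for d in viewer.masks_of(n,t)])
E
```

```text
pics
time 0.0
joint_pos [-1.38876004  0.38386889  0.04382231  1.59961977 -0.01791372  1.1611887
 -0.04994702]
qvel [ 0.00049191 -0.00025175 -0.00174823  0.00126748 -0.00123494  0.0013716
  0.00084949]
tau [-1.07771036e-04 -4.33485532e+01  1.02433819e+00 -2.49509472e+01
  1.04412320e-02  1.14201658e-02 -2.25777796e-06]
eef_pos [0.17925869 0.62378882 0.22984387]
tool_rot [-0.69924983  0.70114562 -0.0986887   0.09851413]
force [-0.33756504 -0.20879712  0.37516075]
wrist_torque [-0.01108441  0.04346782  0.00873873]
width 0.9967195690568739
<Robot object at 0x7f64d5d77a10> 0.0187
scene {'fx': 486.52470344376667, 'fy': 486.52470344376667, 'cx': 282.279999599534, 'cy': 208.76889915298182, 'origin': array([1.09051987, 0.43210283, 0.81736692]), 'attitude': array([0.38008059, 0.13304749, 0.32246545, 0.85665229])}
blank [([234.4, 171.4], 0.82, 403), ([217.0, 150.7], 0.61, 401)]
magazine [([159.7, 198.9], 0.81, 3229), ([398.5, 244.4], 0.71, 3461)]
side {'fx': 505.300226239284, 'fy': 505.300226239284, 'cx': 284.9556169303401, 'cy': 203.07738559416214, 'origin': array([0.31380263, 0.54981636, 0.69894109]), 'attitude': array([-0.22700262, -0.09155968,  0.3805957 ,  0.89175868])}
blank [([374.3, 158.6], 0.85, 456), ([343.6, 181.6], 0.71, 516)]
magazine [([274.8, 346.5], 0.86, 6111), ([273.1, 133.2], 0.63, 3027)]
wrist {'fx': 298.23111647861293, 'fy': 298.23111647861293, 'cx': 280.4770785800782, 'cy': 210.56726592579295, 'origin': array([0.09907348, 0.6476297 , 0.37296899]), 'attitude': array([ 0.78783834, -0.13093627, -0.09808993,  0.59375484])}
blank []
magazine [([111.6, 409.7], 0.98, 602)]
```

View pics/scene0.png

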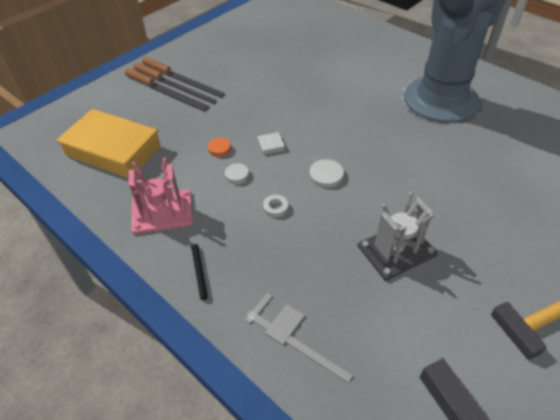

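View pics/side0.png

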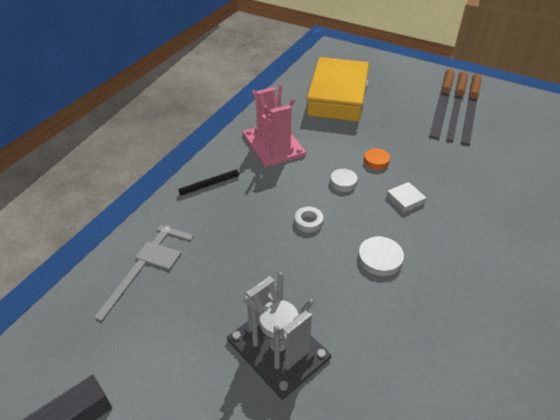

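View pics/wrist0.png

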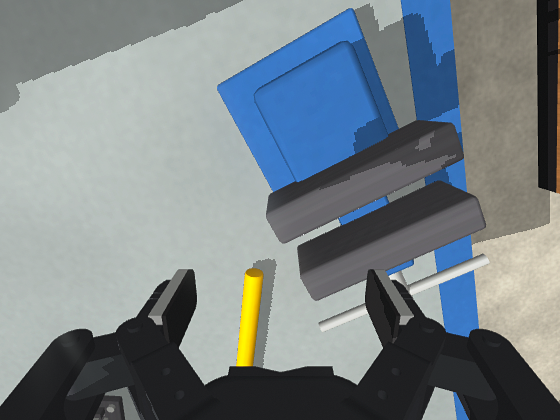

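The scene picture shows the plain blank at about (236,173), the ring at (276,206), the square at (271,144), the large disc at (327,173) and the orange look-alike at (219,147). The dark magazine is at (398,245) and the pink one at (160,199). In the side picture the blank is at (344,181) and the magazine at (278,345).

```bash
cat > h.py <<'E'
import numpy as np, cv2
from scipy.spatial.transform import Rotation as R
from scipy.optimize import least_squares
from bench import readout, viewer, robot
def rot(q): return R.from_quat([q[1],q[2],q[3],q[0]])
def proj(c,P):
    P=np.atleast_2d(P); p=rot(c['attitude']).inv().apply(P-c['origin'])
    return np.c_[c['cx']+c['fx']*p[:,0]/-p[:,2], c['cy']+c['fy']*(-p[:,1])/-p[:,2]]
def ray(c,uv):
    d=np.array([(uv[0]-c['cx'])/c['fx'],-(uv[1]-c['cy'])/c['fy'],-1.])
    return c['origin'],rot(c['attitude']).apply(d)
def onz(c,uv,z):
    o,d=ray(c,uv); return o+d*(z-o[2])/d[2]
def tri(obs):
    A=np.zeros((3,3));b=np.zeros(3)
    for c,uv in obs:
        o,d=ray(c,uv);d=d/np.linalg.norm(d);M=np.eye(3)-np.outer(d,d);A+=M;b+=M@o
    return np.linalg.solve(A,b)
E
python3 - <<'E'
from h import *
C={n:viewer.get_calibration(n) for n in ["scene","side"]}
I={n:viewer.read_camera(n) for n in C}
obs={}
for n in C:
    for t in ["blank","magazine","lips","follower"]:
        for d in viewer.place_of(n,t): print(n,t,np.round(d['position'],1),round(d['confidence'],2), onz(C[n],d['position'],{'lips':.09}.get(t,0)).round(4))
    for d in viewer.masks_of(n,"blank"):
        m=cv2.moments(d['mask'].astype('uint8'),True); uv=(m['m10']/m['m00'],m['m01']/m['m00']); print(n,'mask',uv,onz(C[n],uv,.009).round(4))
def crop(n,u,v,w,h,k,f): cv2.imwrite(f"pics/{f}.png",cv2.resize(I[n][v:v+h,u:u+w],None,fx=k,fy=k,interpolation=cv2.INTER_CUBIC))
crop("scene",340,180,110,100,6,"scm"); crop("side",215,260,130,140,4,"sdm")
print(readout.get_state()['time'])
E
```

```text
scene blank [235.3 172.5] 0.67 [ 0.5697 -0.216   0.    ]
scene blank [219.  151.7] 0.61 [ 0.546 -0.299  0.   ]
scene magazine [394.1 251.4] 0.92 [0.512  0.1944 0.    ]
scene magazine [163.2 212.3] 0.81 [ 0.7628 -0.2459 -0.    ]
scene lips [407.5 222.8] 0.91 [0.5023 0.2016 0.09  ]
scene lips [153.2 183. ] 0.85 [ 0.7623 -0.2507  0.09  ]Traceback (most recent call last):
  File "<stdin>", line 7, in <module>
ValueError: it knows: blank, lips, magazine
```

Run:
```python
from h import *
C={n:viewer.get_calibration(n) for n in ["scene","side"]}
I={n:viewer.read_camera(n) for n in C}
for n in C:
    for t in (["blank","magazine","lips"] if n=="side" else []):
        for d in viewer.place_of(n,t): print(n,t,np.round(d['position'],1),round(d['confidence'],2), onz(C[n],d['position'],{'lips':.09}.get(t,0)).round(4))
    for d in viewer.masks_of(n,"blank"):
        m=cv2.moments(d['mask'].astype('uint8'),True); uv=(m['m10']/m['m00'],m['m01']/m['m00']); print(n,'mask',uv,onz(C[n],uv,.009).round(4))
def crop(n,u,v,w,h,k,f): cv2.imwrite(f"pics/{f}.png",cv2.resize(I[n][v:v+h,u:u+w],None,fx=k,fy=k,interpolation=cv2.INTER_CUBIC))
crop("scene",340,180,110,100,6,"scm"); crop("side",215,260,130,140,4,"sdm")
for n in C: cv2.imwrite(f"pics/{n}1.png",I[n])
print(readout.get_state()['time'])
```

```text
scene mask (236.57981220657277, 172.9788732394366) [ 0.5746 -0.2055  0.009 ]
scene mask (219.39411764705883, 146.84411764705882) [ 0.5393 -0.3033  0.009 ]
side blank [374.6 156.5] 0.89 [ 0.5494 -0.3189  0.    ]
side blank [342.2 184.3] 0.79 [ 0.5751 -0.1994  0.    ]
side magazine [278.6 348. ] 0.97 [0.5087 0.1949 0.    ]
side magazine [273.5 147.2] 0.96 [ 0.7612 -0.2397  0.    ]
side lips [275.5 111.2] 0.69 [ 0.7613 -0.2496  0.09  ]
side lips [276. 315.] 0.63 [0.5118 0.197  0.09  ]
side mask (375.70281995661605, 159.09327548806942) [ 0.541  -0.3005  0.009 ]
side mask (342.6528925619835, 180.03719008264463) [ 0.5762 -0.2024  0.009 ]
1.05
```

View pics/scm.png

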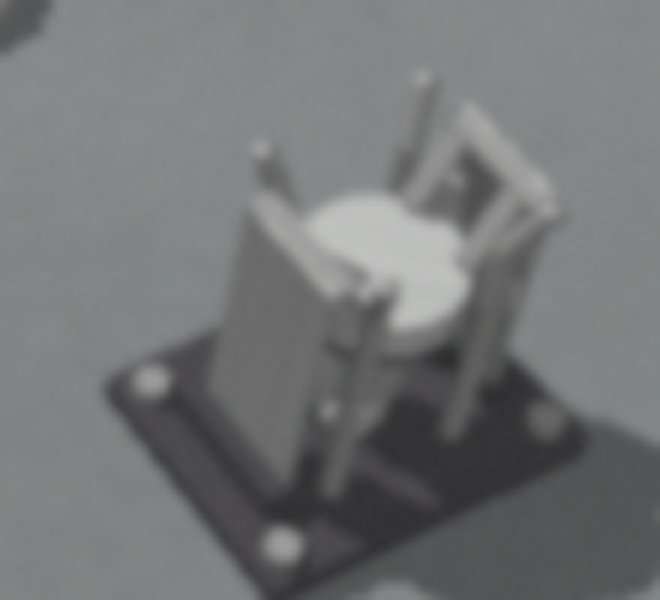

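View pics/sdm.png

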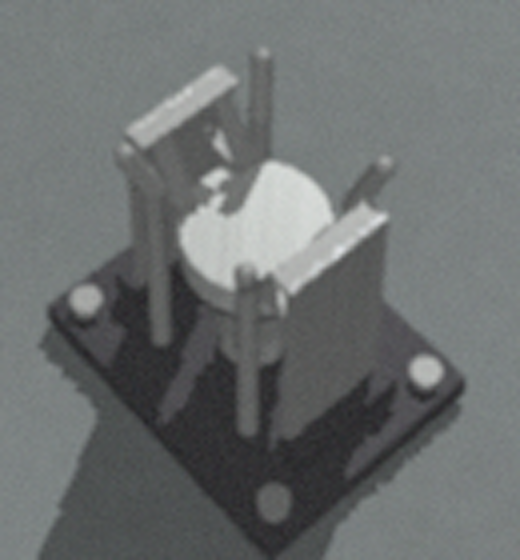

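```bash
cat > fit.py <<'E'
from h import *
C={n:viewer.get_calibration(n) for n in ["scene","side"]}
S=lambda u,v:(340+(u+.5)/6-.5,180+(v+.5)/6-.5)
D=lambda u,v:(215+(u+.5)/4-.5,260+(v+.5)/4-.5)
raw=[("scene",S(152,382),'bolt'),("scene",S(283,545),'bolt'),("scene",S(545,420),'bolt'),
("side",D(86,300),'bolt'),("side",D(427,372),'bolt'),("side",D(273,502),'bolt'),
("scene",S(330,495),'rod'),("scene",S(452,437),'rod'),("side",D(160,345),'rod'),("side",D(247,435),'rod'),
("scene",S(105,385),'cor'),("side",D(50,310),'cor'),("side",D(465,382),'cor'),("scene",S(268,597),'cor'),
("scene",S(295,240),'cat'),("scene",S(512,145),'cat'),("side",D(182,106),'cat'),("side",D(332,247),'cat')]
Z={'bolt':.016,'rod':.012,'cor':.011,'cat':.121}
for n,uv,k in raw: print(n,k,onz(C[n],uv,Z[k]).round(4))
def tmpl(k,p):
    bx,by=p[3],p[4]
    X={'bolt':(bx,by),'rod':(.025,.025),'cor':(.065,.05),'cat':(.042,0)}[k]
    L=[(sx*X[0],sy*X[1],Z[k]) for sx in(1,-1) for sy in(1,-1)]
    P=np.array(L); 
    if k=='rod':P=P
    M=R.from_euler('z',p[2]).apply(P); M[:,:2]+=p[:2]; return M
def res(p):
    r=[]
    for n,uv,k in raw:
        e=proj(C[n],tmpl(k,p))-uv; j=np.argmin((e**2).sum(1)); r+=list(e[j])
    return np.array(r)
best=None
for yaw in np.arange(0,np.pi,.15):
    s=least_squares(res,[.51,.195,yaw,.055,.04],loss='soft_l1',x_scale=[.01,.01,.1,.01,.01])
    if best is None or s.cost<best.cost: best=s
print(best.cost,best.x,np.degrees(best.x[2])); r=res(best.x).reshape(-1,2)
for (n,uv,k),e in zip(raw,r): print(n,k,e.round(1))
E
python3 fit.py
```

```text
scene bolt [0.5458 0.1432 0.016 ]
scene bolt [0.5711 0.2141 0.016 ]
scene bolt [0.471  0.2508 0.016 ]
side bolt [0.5723 0.2143 0.016 ]
side bolt [0.4445 0.1792 0.016 ]
side bolt [0.4707 0.2514 0.016 ]
scene rod [0.5417 0.2133 0.012 ]
scene rod [0.4948 0.2305 0.012 ]
side rod [0.5389 0.2153 0.012 ]
side rod [0.4922 0.2316 0.012 ]
scene cor [0.5541 0.1302 0.011 ]
side cor [0.584  0.2222 0.011 ]
side cor [0.4312 0.1734 0.011 ]
scene cor [0.5877 0.2206 0.011 ]
scene cat [0.5438 0.1815 0.121 ]
scene cat [0.466  0.2103 0.121 ]
side cat [0.5445 0.1841 0.121 ]
side cat [0.4717 0.2099 0.121 ]
10.101753012025611 [ 0.50816103  0.19751627 -0.34824837  0.05377967  0.03793219] -19.953162093111416
scene bolt [0.1 0.1]
scene bolt [0.1 0.4]
scene bolt [0.4 0.1]
side bolt [0.2 0.4]
side bolt [-0.4  0.5]
side bolt [0.  0.1]
scene rod [ 0.1 -0.7]
scene rod [ 0.  -0.7]
side rod [ 0.2 -1.8]
side rod [ 0.1 -1.4]
scene cor [-0.2 -1.1]
side cor [-1.3 -0.6]
side cor [0.9 0. ]
scene cor [1.1 0.1]
scene cat [-0.4  1.7]
scene cat [-0.   1.2]
side cat [-1.6 -1.3]
side cat [1.4 2.1]
```

```bash
cat >> h.py <<'E'
def tgt(yaw):  # tool y down, tool z at world angle yaw
    z=np.array([np.cos(yaw),np.sin(yaw),0]);y=np.array([0,0,-1.]);return R.from_matrix(np.c_[np.cross(y,z),y,z])
def rel(P,Rt):
    s=readout.get_state();R0=rot(s['tool_rot'])
    return np.r_[R0.inv().apply(np.array(P)-s['eef_pos'])*1e3,np.degrees((R0.inv()*Rt).as_rotvec())].round(1)
E
python3 - <<'E'
from h import *
s=readout.get_state();M=rot(s['tool_rot']).as_matrix();print(M.round(3))
for y in (70,-110):
  T=tgt(np.radians(y))
  print(y,'via mag',rel([.46,.2,.26],T),'blank',rel([.5755,-.204,.15],T))
E
```

```text
[[ 0.961 -0.     0.276]
 [-0.276  0.     0.961]
 [-0.    -1.     0.   ]]
70 via mag [ 386.9  -28.7 -330.8   -0.     4.    -0. ] blank [ 609.4   81.2 -687.2   -0.     4.    -0. ]
-110 via mag [ 386.9  -28.7 -330.8   -0.  -176.     0. ] blank [ 609.4   81.2 -687.2   -0.  -176.     0. ]
```

```bash
python3 -m crank '[90,-29,-80,0,1,0,-1, 200,-29,-190,0,2,0,-1, 300,-29,-280,0,4,0,-1, 355,-29,-331,0,4,0,-1, 355,-29,-331,0,4,0,-1, 355,-29,-331,0,4,0,-1, 355,-29,-331,0,4,0,-1, 355,-29,-331,0,4,0,-1, 355,-29,-331,0,4,0,-1, 355,-29,-331,0,4,0,-1, 355,-29,-331,0,4,0,-1]'
python3 - <<'E'
from h import *
c=viewer.get_calibration("wrist"); I=viewer.read_camera("wrist"); cv2.imwrite("pics/w1.png",I)
s=readout.get_state();print(s['time'],s['eef_pos'],s['qvel'].round(3));np.savez('w1',**c)
for t in ("lips","magazine"):
  for d in viewer.place_of("wrist",t): print(t,d['position'],d['confidence'],onz(c,d['position'],.09 if t=="lips" else 0))
# predicted
p=[.50816,.19752,-.34825]
for nm,L in dict(bolt=(.0538,.0379,.016),cor=(.065,.05,.012),rodtop=(.028,.028,.132),ax=(0,0,.09)).items():
  P=np.array([(a*L[0],b*L[1],L[2]) for a in(1,-1) for b in(1,-1)]);P=R.from_euler('z',p[2]).apply(P)+[p[0],p[1],0]
  print(nm,proj(c,P).round(1).tolist())
E
```

```text
time: 2.42
eef_pos: [0.4284, 0.2103, 0.2602]
tool_rot: [0.697, -0.696, 0.122, -0.122]
force: [-0.7, 0.1, -0.4]
width: 1.004
2.475 [0.4283861  0.21026103 0.26013812] [-0.001  0.     0.006 -0.001  0.003  0.     0.002]
magazine [287.7, 227.1] 0.56 [ 5.06143663e-01  1.93443448e-01 -5.55111512e-17]
bolt [[316.6, 265.8], [264.7, 265.7], [319.9, 194.8], [263.6, 194.7]]
cor [[324.1, 271.2], [256.8, 271.0], [328.9, 186.0], [254.6, 185.8]]
rodtop [[320.8, 298.5], [268.2, 298.4], [323.4, 251.0], [267.6, 250.9]]
ax [[293.3, 256.4], [293.3, 256.4], [293.3, 256.4], [293.3, 256.4]]
```

View pics/w1.png

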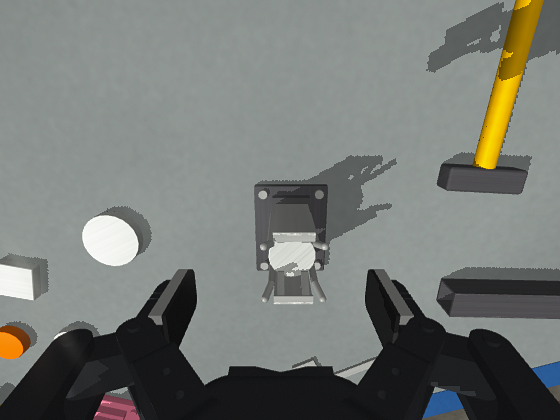

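The wrist picture shows the magazine at (291,245). Its two upper bolts are at about (262,195) and (319,195), within about 1 px of the prediction from the fit. Next I zoom in to refine.

Run:
```python
import cv2
I=cv2.imread("pics/w1.png")[175:310,240:345];cv2.imwrite("pics/w1c.png",cv2.resize(I,None,fx=4.4,fy=4.4,interpolation=cv2.INTER_CUBIC))
```

```text
(no output)
```

View pics/w1c.png

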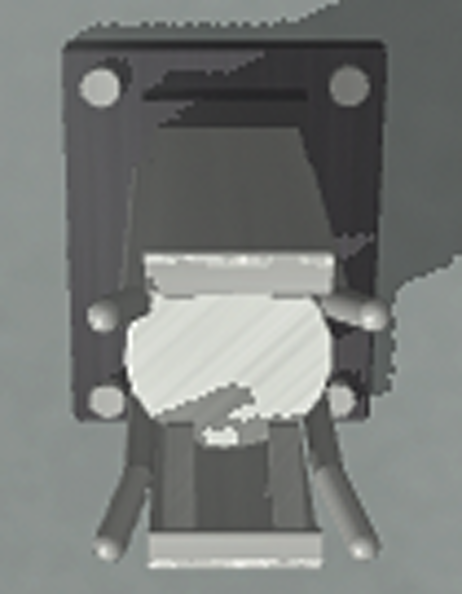

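Run:
```python
from h import *
print(rel([.51,-.18,.2],tgt(np.radians(70))))
```

```text
[ 2.09e+02  6.02e+01 -3.39e+02  0.00e+00  1.00e-01 -0.00e+00]
```

```bash
python3 -m crank '[50,0,-80,0,0,0,-1, 100,20,-160,0,0,0,-1, 150,40,-240,0,0,0,-1, 209,60,-339,0,0,0,-1, 209,60,-339,0,0,0,-1, 209,60,-339,0,0,0,-1, 209,60,-339,0,0,0,-1, 209,60,-339,0,0,0,-1, 209,60,-339,0,0,0,-1]'
python3 - <<'E'
from h import *
c=viewer.get_calibration("wrist"); I=viewer.read_camera("wrist"); cv2.imwrite("pics/w2.png",I)
s=readout.get_state();print(s['time'],s['eef_pos'],s['qvel'].round(3));np.savez('w2',**c)
for d in viewer.masks_of("wrist","blank"):
  m=cv2.moments(d['mask'].astype('uint8'),True); uv=(m['m10']/m['m00'],m['m01']/m['m00']); 
  e=cv2.fitEllipse(max(cv2.findContours(d['mask'].astype('uint8'),0,1)[0],key=len))
  print(uv,e,d['confidence'],d['mask'].sum(),onz(c,uv,.012),rel(np.r_[onz(c,uv,.012)[:2],.003],tgt(np.radians(70))))
E
```

```text
time: 3.7
eef_pos: [0.5102, -0.1782, 0.2]
tool_rot: [0.697, -0.696, 0.122, -0.121]
force: [0.9, -0.0, 0.2]
width: 0.996
3.75 [ 0.51034809 -0.17770676  0.20005677] [-0.008 -0.008 -0.003 -0.     0.003 -0.002  0.001]
(276.9353264185479, 241.35143380109824) ((276.9312438964844, 241.33407592773438), (44.41094970703125, 45.145755767822266), 87.30635833740234) 0.83 1639 [ 0.57300514 -0.20511324  0.012     ] [ 6.830e+01  1.971e+02 -5.000e+00 -1.000e-01  3.000e-01 -0.000e+00]
(191.34739308728763, 241.30111306385473) ((191.35601806640625, 241.3026885986328), (45.09379196166992, 46.4810905456543), 77.03137969970703) 0.72 1707 [ 0.5379423  -0.30272036  0.012     ] [ 6.810e+01  1.970e+02 -1.088e+02 -1.000e-01  3.000e-01 -0.000e+00]
```

View pics/w2.png

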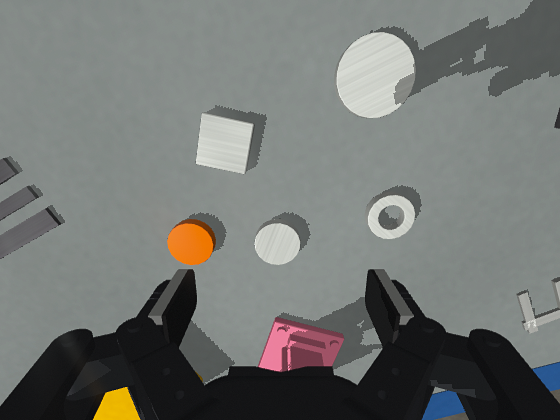

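The wrist picture shows the plain blank at (277,242), the orange look-alike at (191,242), the ring at (391,217) and the square at (225,140). The fingers have room. I'll go to 60 mm above it and look again.

```bash
python3 -m crank '[30,50,-3,0,0,0,-1, 69,110,-5,0,0,0,-1, 69,140,-5,0,0,0,-1, 69,140,-5,0,0,0,-1, 69,140,-5,0,0,0,-1, 69,140,-5,0,0,0,-1]'
python3 - <<'E'
from h import *
c=viewer.get_calibration("wrist"); I=viewer.read_camera("wrist"); cv2.imwrite("pics/w3.png",I)
s=readout.get_state();print(s['time'],s['eef_pos'],s['qvel'].round(3));np.savez('w3',**c)
for d in viewer.masks_of("wrist","blank"):
  m=cv2.moments(d['mask'].astype('uint8'),True); uv=(m['m10']/m['m00'],m['m01']/m['m00']); 
  e=cv2.fitEllipse(max(cv2.findContours(d['mask'].astype('uint8'),0,1)[0],key=len))
  print(uv,e,d['confidence'],d['mask'].sum(),onz(c,uv,.012),rel(np.r_[onz(c,uv,.012)[:2],.003],tgt(np.radians(70))))
E
```

```text
time: 4.55
eef_pos: [0.5752, -0.2055, 0.0627]
tool_rot: [0.697, -0.696, 0.119, -0.122]
force: [0.3, -0.0, 1.0]
width: 0.998
4.6 [ 0.57510652 -0.20552344  0.06261614] [ 0.002  0.006 -0.004  0.004 -0.001  0.001  0.001]
(131.80196916217722, 231.73564926620844) ((131.79510498046875, 231.80101013183594), (78.07192993164062, 86.13414001464844), 95.44799041748047) 0.92 5383 [ 0.53842462 -0.3026708   0.012     ] [-1.800e+00  5.910e+01 -1.039e+02 -1.000e-01  4.000e-01  2.000e-01]
(279.7724575404133, 232.01391446695314) ((279.78033447265625, 231.99444580078125), (77.85355377197266, 78.1667251586914), 79.72189331054688) 0.62 4887 [ 0.57344923 -0.20523512  0.012     ] [-1.6 59.3 -0.4 -0.1  0.4  0.2]
```

View pics/w3.png

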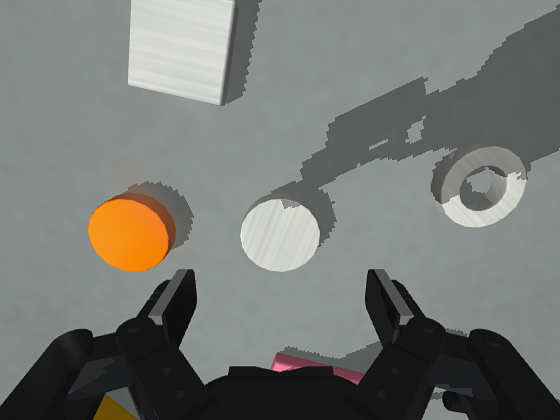

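```bash
python3 -m crank '[-1,30,0,0,0.3,0,-1, -1,59,0,0,0.3,0,-1, -1,59,0,0,0.3,0,-1, -1,59,0,0,0.3,0,-1, -1,59,0,0,0.3,0,1, -1,59,0,0,0.3,0,1, -1,59,0,0,0.3,0,1, -1,59,0,0,0.3,0,1, -1,59,0,0,0.3,0,1, -1,59,0,0,0.3,0,1]'
python3 - <<'E'
from h import *
c=viewer.get_calibration("wrist"); I=viewer.read_camera("wrist"); cv2.imwrite("pics/w4.png",I)
s=readout.get_state();print(s['time'],s['eef_pos'],s['width'],s['force'])
E
```

```text
time: 5.9
eef_pos: [0.5755, -0.2058, 0.0053]
tool_rot: [0.697, -0.696, 0.12, -0.125]
force: [-1.0, 0.6, 5.7]
width: 0.619
5.95 [ 0.5754845  -0.20581061  0.00532315] 0.6212239515603198 [-1.43203616  1.03106502  5.31760345]
```

View pics/w4.png

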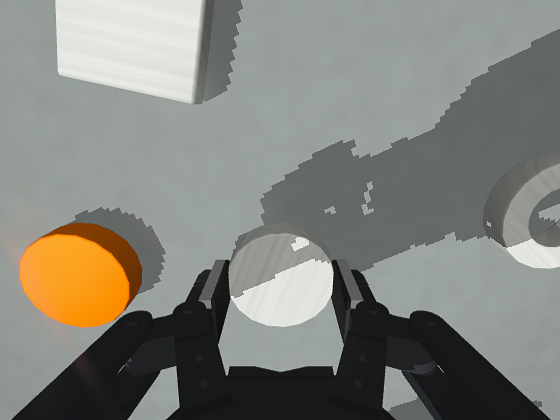

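```bash
python3 -m crank '[0,-20,0,0,0,0,1, 0,-60,0,0,0,0,1, 0,-120,0,0,0,0,1, 0,-180,0,0,0,0,1, 0,-200,0,0,0,0,1, 0,-200,0,0,0,0,1, 0,-200,0,0,0,0,1]'
python3 - <<'E'
from h import *
I=viewer.read_camera("wrist"); cv2.imwrite("pics/w5.png",I)
J=viewer.read_camera("side"); cv2.imwrite("pics/sd5.png",cv2.resize(J[60:240,260:440],None,fx=3.3,fy=3.3,interpolation=cv2.INTER_CUBIC))
c=viewer.get_calibration("wrist")
s=readout.get_state();print(s['time'],s['eef_pos'],s['width'],s['force'])
for d in viewer.masks_of("wrist","blank"):
  m=cv2.moments(d['mask'].astype('uint8'),True); uv=(m['m10']/m['m00'],m['m01']/m['m00']); print(uv,d['confidence'],d['mask'].sum(),cv2.boundingRect(d['mask'].astype('uint8')))
  T=rot(s['tool_rot']); print(T.inv().apply(onz(c,uv,s['eef_pos'][2]+.012)-s['eef_pos'])*1e3)
E
```

```text
time: 6.82
eef_pos: [0.5726, -0.2048, 0.2031]
tool_rot: [0.697, -0.696, 0.122, -0.123]
force: [0.6, -0.2, -1.9]
width: 0.623
6.925 [ 0.57248532 -0.20497032  0.20257354] 0.6188164009466357 [ 0.82722652  0.34279319 -1.2385151 ]
(280.3710663346163, 274.39585691645914) 0.95 8834 (229, 222, 105, 105)
[ -5.66245469 -12.00299171  -0.01232719]
(189.34589571502323, 187.39597315436242) 0.84 1937 (164, 163, 51, 49)
[-50.2188488  -12.1065552  -40.89969106]
```

View pics/w5.png

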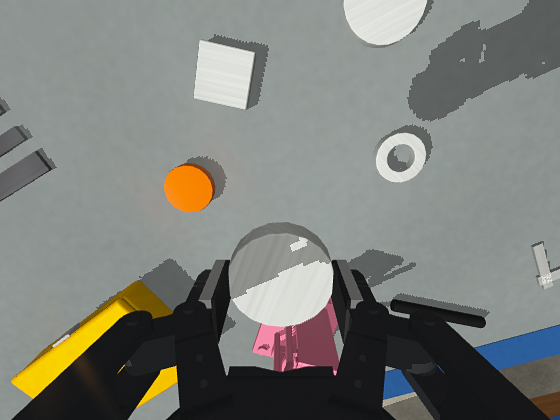

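View pics/sd5.png

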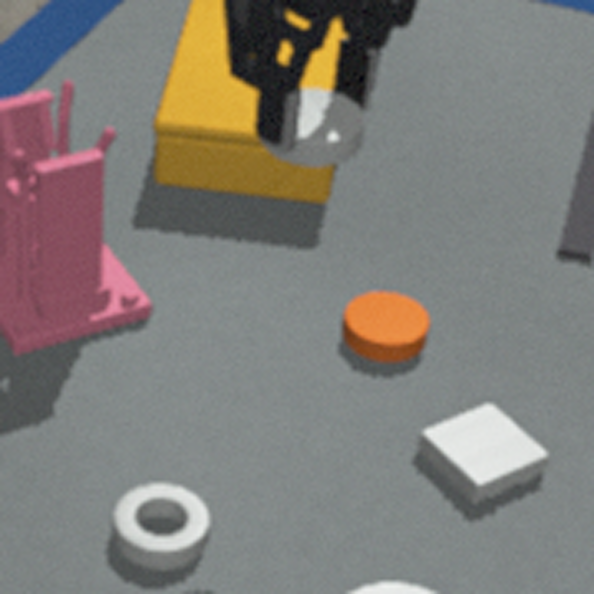

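```bash
cat > fitb.py <<'E'
from h import *
def hull(c,s,dx,h,dz,tilt=0):
    T=rot(s['tool_rot']); a=np.linspace(0,2*np.pi,90,endpoint=False)
    L=[]
    for up in (0,16): # tool y is down; underside at y=h (mm)
        L.append(np.c_[dx+28*np.cos(a),np.full(90,h-up)+tilt*28*np.cos(a),dz+28*np.sin(a)])
    P=s['eef_pos']+T.apply(np.vstack(L)*1e-3)
    return cv2.convexHull(proj(c,P).astype(np.float32)).reshape(-1,2)
def fit(c,s,mask):
    cn=max(cv2.findContours(mask.astype('uint8'),0,1)[0],key=len).reshape(-1,2).astype(float)
    def res(p):
        H=hull(c,s,*p).reshape(-1,1,2)
        return [cv2.pointPolygonTest(H,(float(q[0]),float(q[1])),True) for q in cn]
    return least_squares(res,[-2,2,0],loss='soft_l1',diff_step=.01,x_scale=1)
E
python3 - <<'E'
from h import *; from fitb import *
s=readout.get_state(); c=viewer.get_calibration("wrist")
I=viewer.read_camera("wrist"); d=viewer.masks_of("wrist","blank")[0]
r=fit(c,s,d['mask']); print('wrist',r.x,r.cost,len(r.fun),np.abs(r.fun).mean())
T=rot(s['tool_rot']);print('cam in tool',T.inv().apply(c['origin']-s['eef_pos'])*1e3, 'view dir',T.inv().apply(rot(c['attitude']).apply([0,0,-1])))
for h in (0,2,4,5,6,8):
    q=least_squares(lambda p:[cv2.pointPolygonTest(hull(c,s,p[0],h,p[1]).reshape(-1,1,2),(float(a),float(b)),True) for a,b in max(cv2.findContours(d['mask'].astype('uint8'),0,1)[0],key=len).reshape(-1,2)],[-2,0],loss='soft_l1',diff_step=.01)
    print(h,q.x,q.cost)
E
```

```text
wrist [2.49870791 9.78552609 0.0876088 ] 56.35115500208275 304 0.5321896777598841
cam in tool [-8.36065497e+01 -1.42200769e+02  1.70527674e-02] view dir [3.22765149e-01 9.46479081e-01 8.50104048e-05]
0 [-1.59771919  0.        ] 859.9168680014932
2 [-0.96116997  0.02033525] 640.0484407954746
4 [-0.3404541  0.       ] 430.5707145680425
5 [0. 0.] 332.06721872569574
6 [0. 0.] 250.8275591362141
8 [0. 0.] 307.6029644569446
```

Run:
```python
from h import *; from fitb import *
s=readout.get_state(); c=viewer.get_calibration("wrist")
I=viewer.read_camera("wrist"); d=viewer.masks_of("wrist","blank")[0]
cn=max(cv2.findContours(d['mask'].astype('uint8'),0,1)[0],key=len).reshape(-1,2).astype(float)
from scipy.optimize import minimize
def f(p,h): 
    H=hull(c,s,p[0],h,p[1]).reshape(-1,1,2); e=np.array([cv2.pointPolygonTest(H,(a,b),True)+p[2] for a,b in cn]); return np.sqrt(np.median(np.abs(e))**2+ .2*np.mean(np.clip(np.abs(e),0,3)**2))
for h in (0,2,4,5.3,7,9,11):
    q=minimize(f,[0,0,0],args=(h,),method='Nelder-Mead',options=dict(initial_simplex=[[0,0,0],[3,0,0],[0,3,0],[0,0,2]])); print(h,q.x.round(2),q.fun)
V=I.copy()
for h,dx,col in((5.3,0,(0,0,255)),(9.8,2.5,(0,255,0))): cv2.polylines(V,[hull(c,s,dx,h,0).round().astype(int).reshape(-1,1,2)],True,col,1)
cv2.imwrite("pics/ov.png",cv2.resize(V[200:350,200:360],None,fx=4,fy=4,interpolation=cv2.INTER_NEAREST)); print(s['time'])
```

```text
0 [-3.27 -0.07 -4.42] 0.5572712992804972
2 [-2.11 -0.11 -3.66] 0.5471287910678345
4 [-0.99 -0.13 -2.75] 0.5415928322581823
5.3 [-0.23 -0.18 -2.24] 0.5383489189913856
7 [ 0.91 -0.05 -1.58] 0.5221267224140732
9 [ 2.1  -0.02 -0.85] 0.5206180509377668
11 [ 3.34 -0.04 -0.16] 0.5163630659681188
7.075
```

View pics/ov.png

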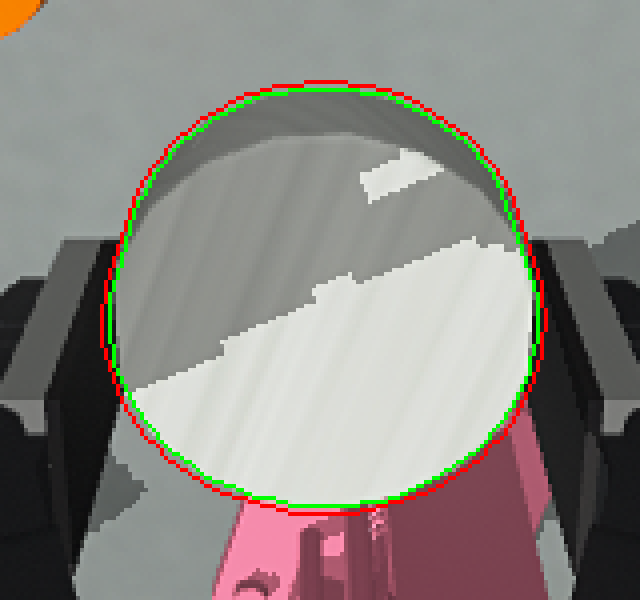

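Run:
```python
from h import *
print(rel([.508,.197,.2],tgt(np.radians(70))),rel([.508,.197,.165],tgt(np.radians(70))))
```

```text
[-1.994e+02  4.300e+00  3.562e+02 -1.000e-01  0.000e+00  2.000e-01] [-1.995e+02  3.930e+01  3.561e+02 -1.000e-01  0.000e+00  2.000e-01]
```

```bash
python3 -m crank '[-20,0,30,0,0,0,1, -45,0,80,0,0,0,1, -70,0,125,0,0,0,1, -97,0,173,0,0,0,1, -125,0,223,0,0,0,1, -152,0,272,0,0,0,1, -180,0,320,0,0,0,1, -200,5,356,0,0,0,1, -200,25,356,0,0,0,1, -200,39,356,0,0,0,1, -200,39,356,0,0,0,1, -200,39,356,0,0,0,1, -200,39,356,0,0,0,1]'
python3 - <<'E'
from h import *
s=readout.get_state();print(s['time'],s['eef_pos'],s['width'],s['force'],s['qvel'].round(3))
for n,(u,v,w,h,k) in dict(scene=(340,160,120,120,5),side=(205,230,140,170,3.5)).items():
    I=viewer.read_camera(n); cv2.imwrite(f"pics/{n}6.png",I); cv2.imwrite(f"pics/{n}6c.png",cv2.resize(I[v:v+h,u:u+w],None,fx=k,fy=k,interpolation=cv2.INTER_CUBIC))
    for d in viewer.masks_of(n,"blank"): print(n,d['position'],d['confidence'],d['mask'].sum())
I=viewer.read_camera("wrist"); cv2.imwrite("pics/w6.png",I)
E
```

```text
time: 8.8
eef_pos: [0.5084, 0.1967, 0.1661]
tool_rot: [0.697, -0.695, 0.121, -0.125]
force: [0.0, -0.1, -0.9]
width: 0.623
8.8 [0.50836368 0.19665864 0.16612445] 0.6230756784443606 [ 8.65495830e-04 -1.22083043e-01 -9.35113329e-01] [-0.003 -0.002 -0.002  0.    -0.001  0.     0.   ]
scene [406.6, 194.7] 0.68 585
scene [216.3, 147.0] 0.62 352
side [371.9, 156.8] 0.9 465
side [279.0, 282.4] 0.87 1023
```

View pics/scene6c.png

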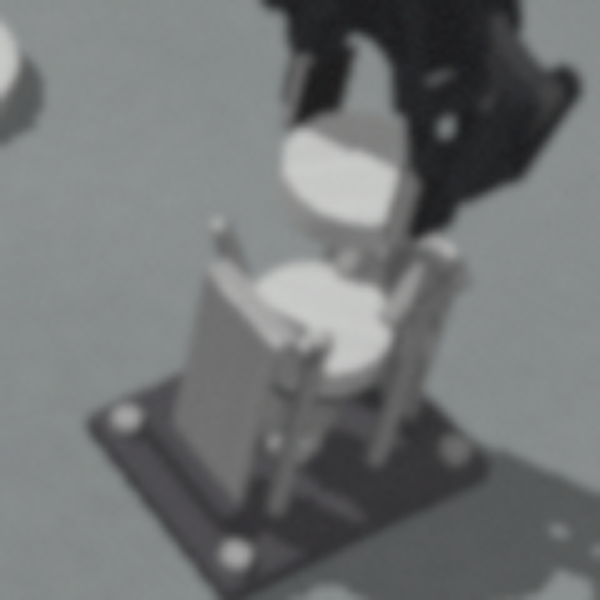

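View pics/side6c.png

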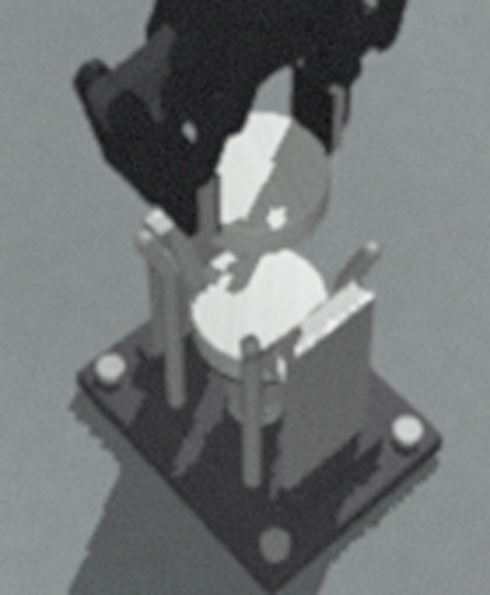

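View pics/w6.png

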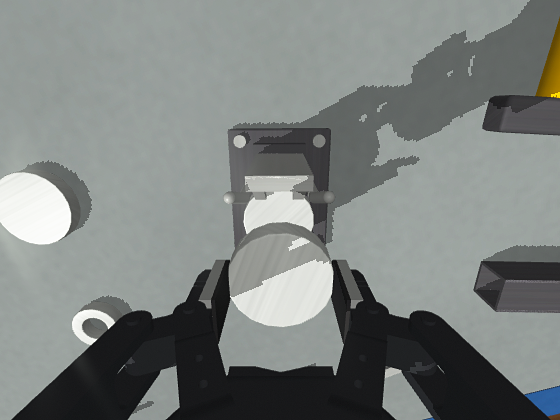

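Run:
```python
from h import *; from fitb import *
s=readout.get_state(); out=[]
for n,(u,v,w,h,k) in dict(scene=(380,165,60,60,9),side=(245,245,70,70,8)).items():
    c=viewer.get_calibration(n); I=cv2.imread(f"pics/{n}6.png")
    V=cv2.resize(I[v:v+h,u:u+w],None,fx=k,fy=k,interpolation=cv2.INTER_CUBIC)
    for dx,hh,col in((0,5.3,(0,0,255)),(3,5.3,(0,255,0))):
        for hl in (hull(c,s,dx,hh,0),):
            cv2.polylines(V,[((hl+.5-[u,v])*k).round().astype(int).reshape(-1,1,2)],True,col,1)
    # old blank in magazine: underside .074 at axis
    a=np.linspace(0,2*np.pi,90); P=np.vstack([np.c_[.508+.028*np.cos(a),.197+.028*np.sin(a),0*a+z] for z in(.074,.09)])
    hl=cv2.convexHull(proj(c,P).astype(np.float32)).reshape(-1,2)
    cv2.polylines(V,[((hl+.5-[u,v])*k).round().astype(int).reshape(-1,1,2)],True,(255,100,0),1)
    cv2.imwrite(f"pics/ov_{n}.png",V)
```

```text
(no output)
```

View pics/ov_scene.png

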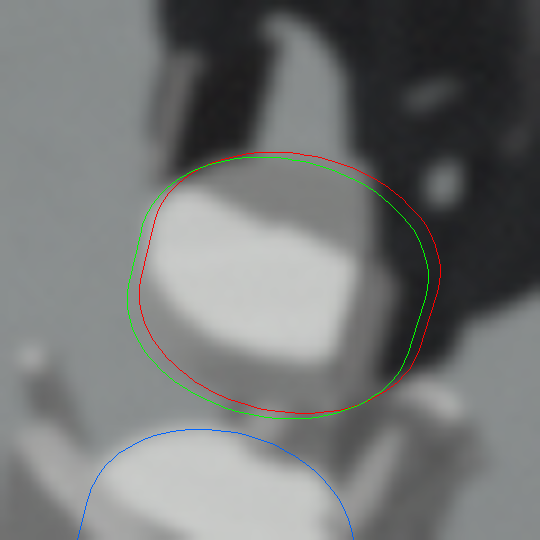

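View pics/ov_side.png

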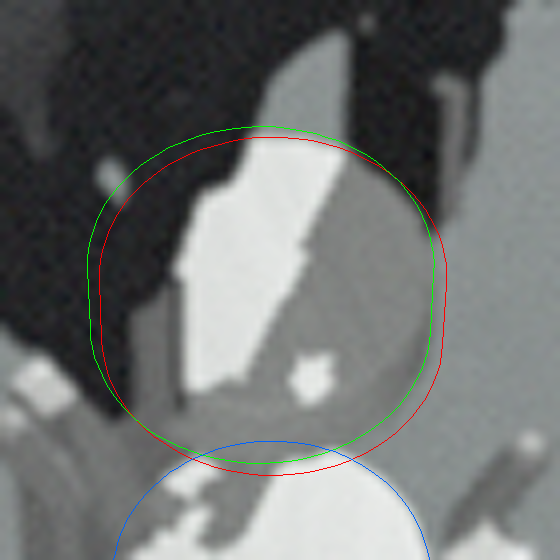

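```bash
python3 -m crank '[-1.3,10,-0.6,0,0,0,1, -1.3,25,-0.6,0,0,0,1, -1.3,40,-0.6,0,0,0,1, -1.3,50,-0.6,0,0,0,1, -1.3,50,-0.6,0,0,0,1, -1.3,50,-0.6,0,0,0,1]'
python3 - <<'E'
from h import *
for n,(u,v,w,h,k) in dict(scene=(340,160,120,120,5),side=(205,230,140,170,3.5)).items():
    I=viewer.read_camera(n); cv2.imwrite(f"pics/{n}7.png",I); cv2.imwrite(f"pics/{n}7c.png",cv2.resize(I[v:v+h,u:u+w],None,fx=k,fy=k,interpolation=cv2.INTER_CUBIC))
I=viewer.read_camera("wrist"); cv2.imwrite("pics/w7.png",I[100:400,140:420])
s=readout.get_state();print(s['time'],s['eef_pos'],s['width'],s['force'],s['wrist_torque'])
E
```

```text
time: 9.8
eef_pos: [0.5068, 0.1971, 0.1157]
tool_rot: [0.697, -0.696, 0.121, -0.124]
force: [1.1, -0.7, -0.9]
width: 0.624
9.95 [0.50692921 0.19725924 0.11614594] 0.6189400881639824 [-0.57716675 -0.64758954 -1.45038232] [-0.0017581  -0.04117157 -0.00643218]
```

View pics/scene7c.png

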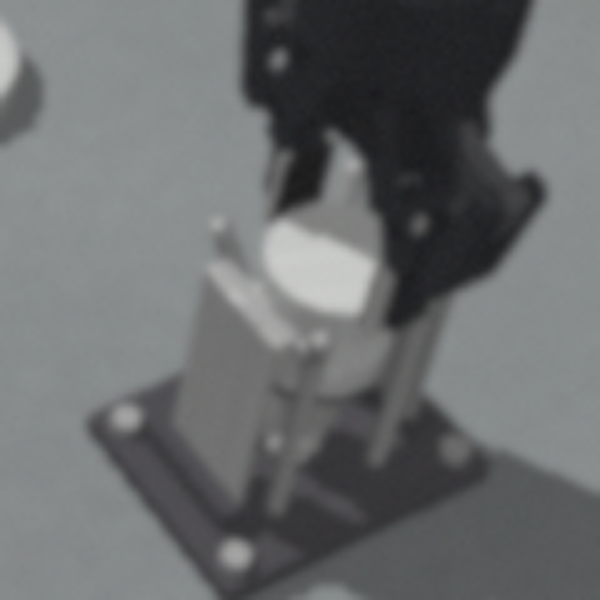

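View pics/side7c.png

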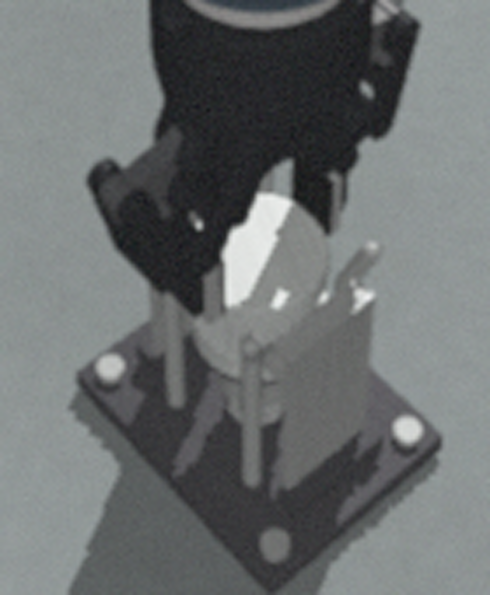

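View pics/w7.png

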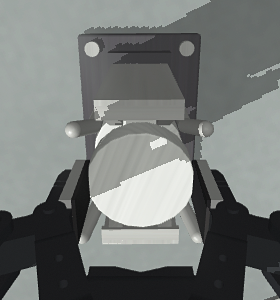

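Both views show the blank centred between the four rods and level, with the fingers in the side gaps. I'll press in stages.

```bash
python3 -m crank '[0,6,0,0,0,0,1, 0,12,0,0,0,0,1, 0,18,0,0,0,0,1, 0,24,0,0,0,0,1, 0,24,0,0,0,0,1]'; python3 -m crank '[0,4,0,0,0,0,1, 0,8,0,0,0,0,1, 0,12,0,0,0,0,1, 0,14,0,0,0,0,1, 0,14,0,0,0,0,1]'
```

```text
time: 10.58
eef_pos: [0.5084, 0.1971, 0.0924]
tool_rot: [0.698, -0.695, 0.12, -0.126]
force: [2.5, -1.8, 2.0]
width: 0.617
time: 11.2
eef_pos: [0.5084, 0.1971, 0.0783]
tool_rot: [0.697, -0.695, 0.12, -0.125]
force: [0.0, -0.1, 3.9]
width: 0.622
```

```bash
python3 -m crank '[0,3,0,0,0,0,1, 0,6,0,0,0,0,1, 0,7,0,0,0,0,1, 0,7,0,0,0,0,1]'
python3 - <<'E'
from h import *
for n,(u,v,w,h,k) in dict(scene=(360,190,90,90,6.5),side=(225,270,100,110,5.4)).items():
    I=viewer.read_camera(n); cv2.imwrite(f"pics/{n}8.png",I); cv2.imwrite(f"pics/{n}8c.png",cv2.resize(I[v:v+h,u:u+w],None,fx=k,fy=k,interpolation=cv2.INTER_CUBIC))
I=viewer.read_camera("wrist"); cv2.imwrite("pics/w8.png",cv2.resize(I[200:350,200:360],None,fx=4,fy=4))
s=readout.get_state();print(s['time'],s['eef_pos'],s['width'],s['force'],s['wrist_torque'])
E
```

```text
time: 11.7
eef_pos: [0.5084, 0.1971, 0.0713]
tool_rot: [0.697, -0.695, 0.12, -0.125]
force: [0.0, -1.3, 4.5]
width: 0.62
11.85 [0.50842754 0.19708515 0.07134443] 0.6219648932726117 [-0.51968978 -0.68292294  4.05032649] [-0.33657214  0.13599322  0.03413131]
```

View pics/scene8c.png

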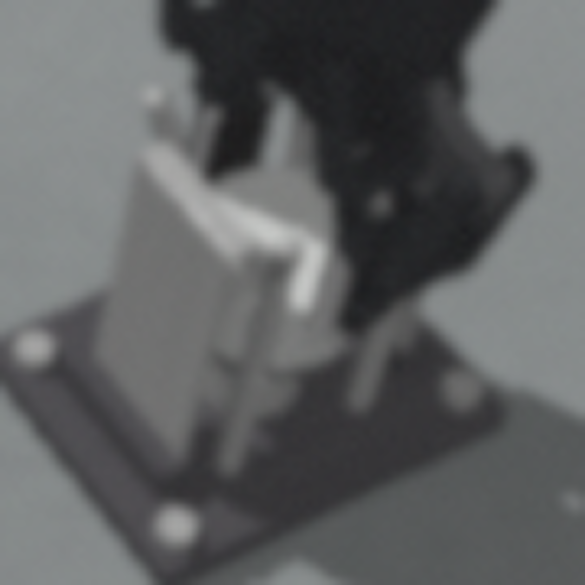

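View pics/side8c.png

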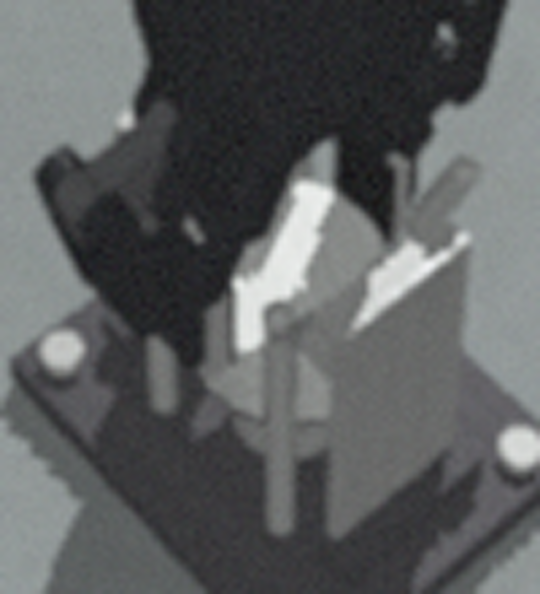

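View pics/w8.png

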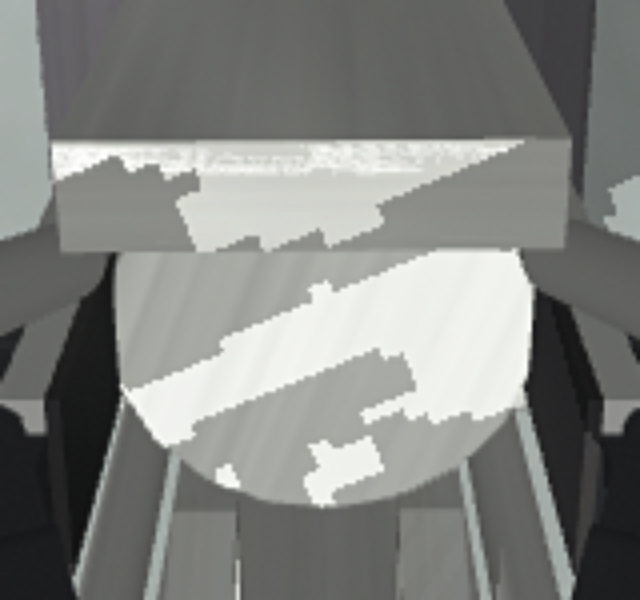

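Run:
```python
from h import *; from fitb import *
s=readout.get_state()
I=viewer.read_camera("wrist"); cv2.imwrite("pics/w8f.png",I)
def draw(V,c,u,v,k):
    for hh,col in((5.3,(0,0,255)),(9.8,(0,255,0))):
        cv2.polylines(V,[((hull(c,s,1,hh,0)+.5-[u,v])*k).round().astype(int).reshape(-1,1,2)],True,col,1)
    F=R.from_euler('z',-.34825)
    for sx in (1,-1):
        for y0,y1 in((-.020,-.010),(.010,.020)):
            P=F.apply([(sx*.034,y0,.121),(sx*.019,y0,.093),(sx*.019,y1,.093),(sx*.034,y1,.121)])+[.508,.197,0]
            cv2.polylines(V,[((proj(c,P)+.5-[u,v])*k).round().astype(int).reshape(-1,1,2)],True,(255,60,0) if sx>0 else (255,0,255),1)
for n,(u,v,w,h,k) in dict(scene=(370,190,70,70,8),side=(240,275,80,80,7),wrist=(190,190,180,180,4)).items():
    c=viewer.get_calibration(n); J=cv2.imread(f"pics/{n}8.png") if n!="wrist" else I
    V=cv2.resize(J[v:v+h,u:u+w],None,fx=k,fy=k,interpolation=cv2.INTER_CUBIC); draw(V,c,u,v,k); cv2.imwrite(f"pics/ov8_{n}.png",V[:590])
```

```text
(no output)
```

View pics/ov8_scene.png

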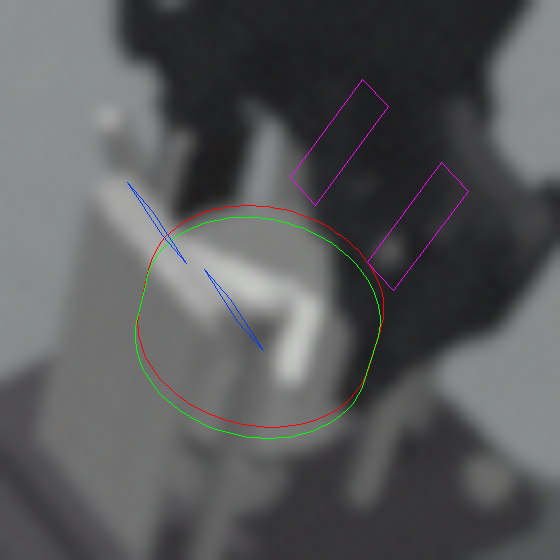

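View pics/ov8_side.png

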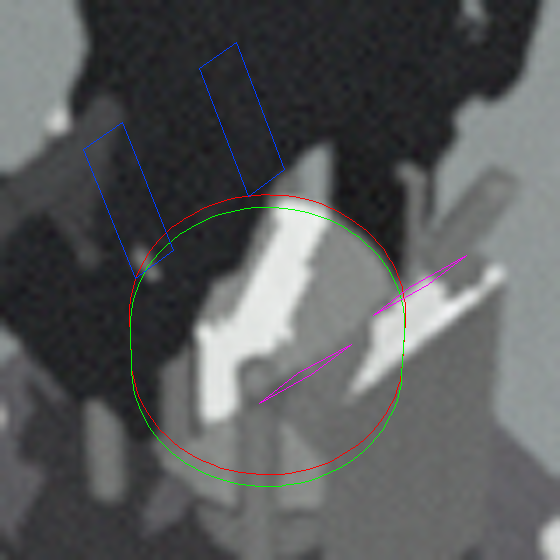

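View pics/ov8_wrist.png

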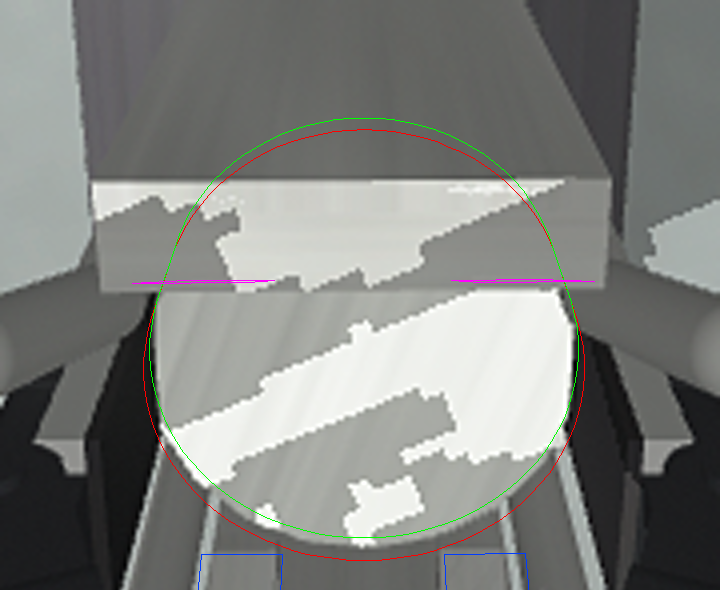

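The overlays put the blank's top at about 80 mm. The visible prongs line up with the shut-lip geometry, and the force is only the spring's. To check the catches, I'll lift gently under the lips and watch the force before letting go.

```bash
python3 -m crank '[0,-3,0,0,0,0,1, 0,-5,0,0,0,0,1, 0,-5,0,0,0,0,1]'; python3 -m crank '[0,-1.5,0,0,0,0,1, 0,-3,0,0,0,0,1, 0,-3,0,0,0,0,1]'; python3 -m crank '[0,-1,0,0,0,0,1, 0,-2,0,0,0,0,1, 0,-2,0,0,0,0,1]'
```

```text
time: 12.28
eef_pos: [0.5084, 0.1971, 0.0766]
tool_rot: [0.698, -0.695, 0.12, -0.125]
force: [-0.2, -1.4, 3.7]
width: 0.619
time: 12.65
eef_pos: [0.5084, 0.1971, 0.0794]
tool_rot: [0.697, -0.695, 0.12, -0.126]
force: [1.1, -0.6, 1.9]
width: 0.621
time: 13.02
eef_pos: [0.5083, 0.1971, 0.0796]
tool_rot: [0.697, -0.696, 0.12, -0.126]
force: [5.4, 0.7, -11.7]
width: 0.618
```

Lifting brought −11.7 N at TCP z = 79.6 mm, so the blank's top bears up against the lips (underside about 74 mm, as specified). I'll unload that and open.

```bash
python3 -m crank '[0,2,0,0,0,0,1, 0,2,0,0,0,0,1, 0,2,0,0,0,0,0, 0,2,0,0,0,0,-1, 0,2,0,0,0,0,-1, 0,2,0,0,0,0,-1, 0,2,0,0,0,0,-1, 0,2,0,0,0,0,-1]'
python3 - <<'E'
from h import *
I=viewer.read_camera("wrist"); cv2.imwrite("pics/w9.png",I)
s=readout.get_state();print(s['time'],s['eef_pos'],s['width'],s['force'])
E
```

```text
time: 14.02
eef_pos: [0.5082, 0.1971, 0.0775]
tool_rot: [0.697, -0.696, 0.12, -0.126]
force: [0.0, -0.0, 0.5]
width: 0.999
14.075 [0.50825666 0.19707024 0.07754198] 0.9956571711471071 [-0.4481561  -0.11426141  0.73354319]
```

View pics/w9.png

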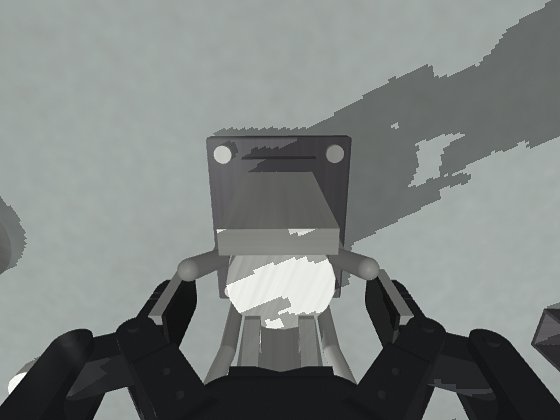

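Fingers are open and clear, with no force on them, and the blank still shows under the prongs at (281,285). I'll retreat straight up and look.

```bash
python3 -m crank '[0,-20,0,0,0,0,-1, 0,-50,0,0,0,0,-1, 0,-100,0,0,0,0,-1, -20,-150,0,0,0,0,-1, -60,-180,60,0,0,0,-1, -80,-180,120,0,0,0,-1, -80,-180,180,0,0,0,-1, -80,-180,200,0,0,0,-1, -80,-180,200,0,0,0,-1, -80,-180,200,0,0,0,-1]'
python3 - <<'E'
from h import *
for n,(u,v,w,h,k) in dict(scene=(340,180,110,100,6),side=(215,260,130,140,4)).items():
    c=viewer.get_calibration(n);I=viewer.read_camera(n); cv2.imwrite(f"pics/{n}10.png",I); V=cv2.resize(I[v:v+h,u:u+w],None,fx=k,fy=k,interpolation=cv2.INTER_CUBIC)
    W=V.copy(); a=np.linspace(0,2*np.pi,90)
    for z,col in((.058,(0,255,255)),(.074,(0,0,255)),(.09,(0,255,0))):
        P=np.c_[.508+.028*np.cos(a),.197+.028*np.sin(a),0*a+z]
        cv2.polylines(W,[((proj(c,P)+.5-[u,v])*k).round().astype(int).reshape(-1,1,2)],True,col,1)
    m=min(V.shape[1],390); V=np.hstack([cv2.resize(V,(390,int(V.shape[0]*390/V.shape[1]))),cv2.resize(W,(390,int(V.shape[0]*390/V.shape[1])))])
    cv2.imwrite(f"pics/{n}10c.png",V)
I=viewer.read_camera("wrist"); cv2.imwrite("pics/w10.png",I)
s=readout.get_state();print(s['time'],s['eef_pos'],s['width'],s['force'])
E
```

```text
time: 15.32
eef_pos: [0.5003, 0.4108, 0.2584]
tool_rot: [0.697, -0.696, 0.12, -0.127]
force: [0.0, 0.1, -1.2]
width: 1.003
15.475 [0.50033917 0.41021125 0.25829068] 1.001572276289142 [ 0.60037189 -0.75769031  0.04382856]
```

View pics/scene10c.png

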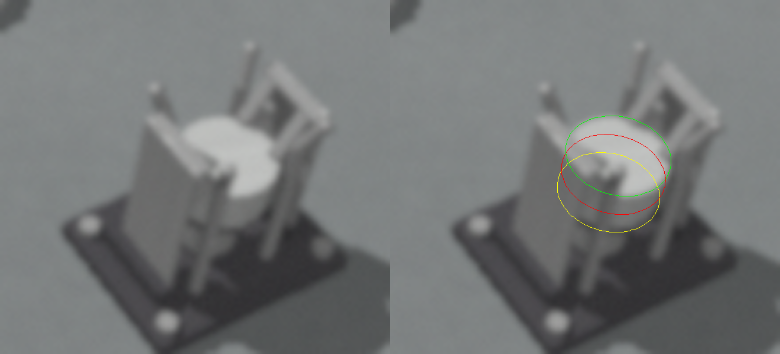

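View pics/side10c.png

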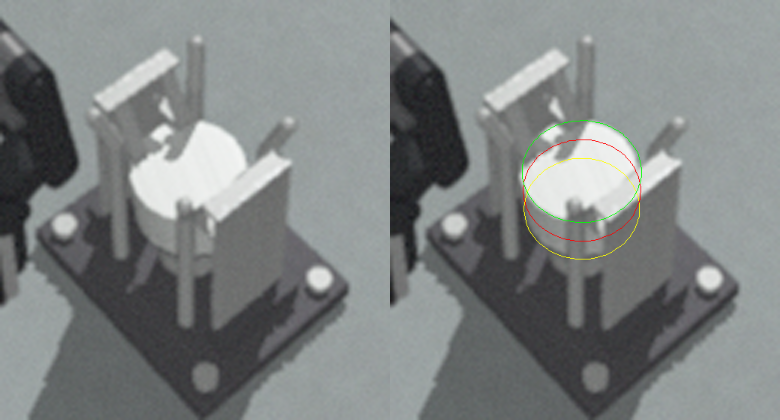

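View pics/w10.png

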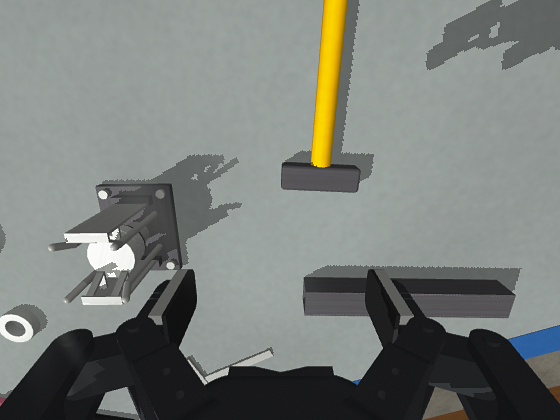

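The top face lies on the 90 mm circle in both views, the stack is now two blanks deep, and the catches look as they did at the start. A last check is a diff against the starting pictures and a stillness test, then I hand in.

Run:
```python
from h import *
o=[]
for n,(u,v,w,h) in dict(scene=(340,180,110,100),side=(215,260,130,140)).items():
    A=cv2.imread(f"pics/{n}1.png");B=cv2.imread(f"pics/{n}10.png");D=viewer.read_camera(n)
    cr=lambda x:x[v:v+h,u:u+w]
    d=cv2.absdiff(cr(A),cr(B)).max(2); e=cv2.absdiff(cr(D),cr(B)).max(2); print(n,d.mean(),e.mean(),e.max())
    o.append(cv2.resize(np.clip(d*3,0,255).astype('uint8'),(380,400)))
cv2.imwrite("pics/diff.png",np.hstack(o))
```

```text
scene 1.6928181818181818 0.9685454545454546 4
side 31.132362637362636 3.2884065934065934 36
```

View pics/diff.png

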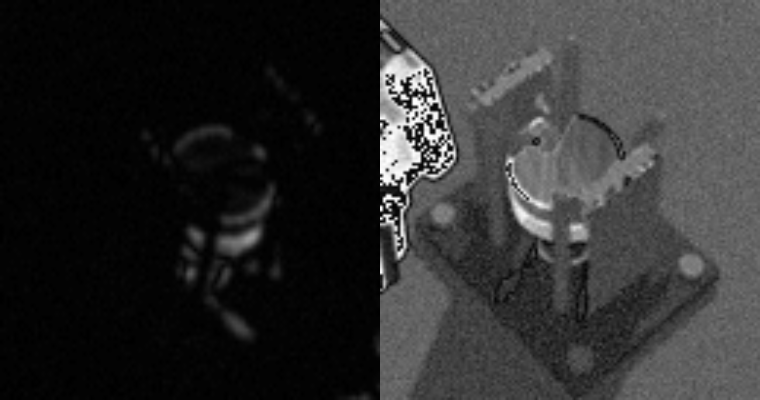

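Run:
```python
from bench import job_done, readout
print(readout.get_state()['time']); print(job_done())
```

```text
15.575
the job is handed in; nothing more can be done
None
```

I loaded the plain 56 mm blank into the dark magazine and handed the job in at 15.6 s. I gripped it with the fingers in the magazine's side gaps and pressed it down until its top was at about 82 mm, below the 90 mm lips. Then I opened the fingers and backed the arm away.

**What the checks showed:**
- **Catch held:** lifting the gripped blank by a few millimetres brought −11.7 N, with its underside at about 74 mm, so its top was bearing on the lips.
- **Seated flat:** after release, the top face sits on the 90 mm circle in both fixed cameras.
- **Two blanks in:** the stack now shows two blanks deep.
- **Catches shut:** compared with the starting scene picture, both catches are back where they were, apart from faint edge lines on their tops.
- **Still:** two scene pictures taken one after the other showed nothing moving. I didn't watch it for a full second before handing in.

**What disagreed:**
- **Blank in the gripper:** the cameras differed by 1 to 3 mm on where the blank sat. I used a middle value, and it went in with little force.
- **Gripper opening:** it read 0.62 while holding the blank, about 53 mm if linear, though the blank is 56 mm.
- **Sideways force:** the lift test also gave 5.4 N sideways, so the two catches may not have been loaded equally. I judged that both were shut from the pictures only.
- **Side camera:** its before-and-after comparison was of little use because the picture brightness had changed.

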